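Nest the spare pot and lock the transport carrier

TASK

Get the pot carrier ready to be carried away: nest the loose steel pot squarely into the identical pot standing in the blue carrier and let go of it, then slide the carrier's red lock grip along until it bears firmly against the green end stop, pressing it there for a moment before letting go. The carrier only stands loose on the bench: do not shove it along or tip it, and leave the bottle, the dish and the joystick where they are.

Things in the scene. Friction and masses are not known exactly. Their poses are not given: they have to be found in the camera images.
- carrier: Pot carrier, about 2.4 to 4 kg, standing loose on the bench: more than about 13 N sideways can start it sliding. Origin on the underside, z up, -x the side facing the robot. Blue base plate 150 (x) by 280 (y) by 20 mm high, its centre at y = -5 mm. It carries a lock housing, a handle on two posts and a collar for the lower pot.
- handle (a point): Middle of the underside of the black carrying handle, 220 mm over the bench. The handle is 36 (carrier x) by 157 (y) by 18 mm high and runs above the lock, so an upright gripper cannot get at the red grip: lean the tool 35 to 45 degrees, its back towards carrier -x. Two posts 22 by 12 mm carry its ends on brackets, the posts' middles 34 mm farther to +x than this point.
- housing (a point): Middle of the top of the grey lock housing, 90 mm over the bench. Housing 50 (carrier x) by 135 (y) by 70 mm high, standing on the base plate. Axes as the carrier's.
- lock (a joint): Travel of the lock slide along the carrier's +y, in m: 0 is fully open; at 0.075 the steel foot of the grip meets the end stop, hard. Starts between 0 and 0.02. No spring and no catch: dry friction of about 3 N resists it everywhere and holds it where it is left, so the stop is felt as a push-back well above that (a push of 8 to 11 N in all is firm).
- lock_grip (a point): Point on the middle line of the red grip of the lock slide, 125 mm over the bench. The grip is an upright block 22 (carrier x) by 18 (y) mm, from 104 to 140 mm over the bench, on a steel foot 44 by 40 mm, 8 mm thick. Axes as the carrier's. It moves with the lock.
- tongue_tip (a point): Free end of the flat steel tongue fixed to the lock slide, 120 mm to carrier +y of the grip. Tongue 26 mm wide, 5 mm thick, underside 100 mm over the bench. Open, it stands clear of the pots; locked, it ends over the pots' middle.
- stop: End stop: two green blocks on top of the housing, one either side of the tongue, each 12 (carrier x) by 15 (y) by 16 mm high. Origin midway between them, on the housing's top (90 mm over the bench) at their face towards the grip; axes as the carrier's. When the lock is home, the front edge of the foot bears on this face and lock_grip lies 20 mm to -y and 35 mm above this origin.
- well (a point): Middle of the collar on the carrier's base plate where the lower pot stands, 20 mm over the bench. Collar 53 mm outer diameter, 8 mm high.
- pot: Loose open steel pot, 0.11 kg or somewhat more or less, standing upright on the bench. Origin at the centre of its underside, z axis up through the mouth. 60 mm high, outer diameter 40 mm at the bottom widening evenly to 62 mm at the rim, wall 2 mm, solid base 16 mm thick.
- pot_low: Identical pot standing in the carrier's collar, underside 20 mm and rim 80 mm over the bench; axes as the other's. A pot nested in it rests on its inner floor, its underside 16 mm above this one's underside and its rim 96 mm over the bench, with 1 mm of play all round; the tongue passes 4 mm above.
- bottle: Bystander: closed amber bottle with blue cap, diameter 48, 110 mm high. Origin under its centre.
- dish: Bystander: lidded clear culture dish with pink content, diameter 60, 15 mm high. Origin under its centre.
- joystick: Bystander: micromanipulator joystick with blue round foot (diameter 90), steel post and red knob, 135 mm high. Origin under its centre.
Things that resemble listed ones, but are neither listed nor needed, are in the scene too. What is shaped like the pot but purple or yellow is not meant.

How it is judged:
On the way, in this order (a step that is already met when the one before it is completed fails the run):
1. the loose pot stands nested in the pot in the carrier and is let go (horizontal distance between pot and pot_low below 0.004 m and z of pot in the frame of pot_low between 0.013 and 0.0185 m and angle between pot's own z axis and vertical below 0.08 rad and contact force between the fingers and pot below 0.1 N), for 0.2 s.
2. the lock is pressed against its end stop (value of joint lock above 0.073 m and contact force between lock and stop above 4 N), for 0.2 s.
At the end, for the whole second after the job is handed in: The lock is within 2 mm of its end stop; the pot is nested in the carrier's pot, upright within 4.5 degrees, concentric within 4 mm, seated within 2.5 mm of its inner floor; the lower pot is within 6 mm of the collar's middle; the carrier is level, all at rest (value of joint lock above 0.073 m and horizontal distance between pot and pot_low below 0.004 m and z of pot in the frame of pot_low between 0.013 and 0.0185 m and angle between pot's own z axis and vertical below 0.08 rad and horizontal distance between pot_low and well below 0.006 m and angle between carrier's own z axis and vertical below 0.03 rad and linear speed of carrier below 0.01 m/s and linear speed of pot below 0.02 m/s); the robot touches nothing.
It fails at once if the carrier is shoved more than 5 mm or tipped more than 6 degrees (distance of carrier from where it was at the start of the episode above 0.005 m or angle between carrier's own z axis and vertical above 0.1 rad).
It fails at once if the bottle, the dish or the joystick is moved more than 20 mm or knocked over (distance of any of bottle, dish, joystick from where it was at the start of the episode above 0.02 m or angle between any of bottle, joystick's own z axis and vertical above 0.3 rad).
It also fails if it takes over 54 s, if anything falls off the work surface, if the arm or the gripper's body presses on something with over 40 N, if the wrist force passes 120 N, or if a joint passes its speed limit or range.

ROBOT

A 7-joint arm with a two-finger parallel gripper is mounted at the origin on the work surface. World frame = base frame: x ahead of the robot, y to its left, z up, the work surface at z = 0. Lengths are in m, angles in rad, forces in N, time in s.
With the tool pointing down it reaches from about 0.4 to 0.85 m from the base axis. Payload 4.5 kg.
Tool frame: the origin (TCP) lies at the very end of the fingers, on their centre line; the grasp point (between the pads) lies 19 mm behind it; z points along the fingers, y is the line along which they close (so a half turn about z gives the same grasp; the last joint's range is limited). The gripper opens to 85 mm and grips with 20 to 120 N. Pads are 22 mm wide; open, the fingers measure 114 mm over their backs; the gripper's body (76 mm by 85 mm) begins 54 mm behind the grasp point. The pads swing forward as they close: fully open they stand 13 mm farther back than shut.
Start: joints at [0.034, 0.689, -0.195, 1.565, 0.157, 0.902, -0.215], TCP at [0.625, 0, 0.231] pointing down, gripper open.
Joint ranges: [-3.01, 3.01], [-0.46, 2.08], [-1.47, 1.51], [0.13, 2.56], [-1, 4.14], [0.04, 2.09], [-2.66, 2.66]. Speed limits (rad/s): [2.57, 2.57, 3.14, 3.14, 3.14, 3.14, 3.14].

INTERFACE

Orientations are given as a rotation vector (axis times angle).
In Python, from station import * gives the robot as it stands. Calls block until the motion is done:
- move_pose(position, orientation): joint-space move of the TCP to a pose.
- servo_line(position, rotation=None, velocity=0.15): straight line of the TCP; rotation=None keeps the orientation; velocity is the mean speed in m/s.
- move_j(angles): joint-space move.
- command_gripper(opening, grip_force=None): finger opening in m; grip_force is the grip in N (None keeps the last); returns when the fingers have stopped.
- dwell(seconds).
- ik(position, orientation): joint angles nearest the present ones, or None.
- camera(name): name is "scene" or "side" or "wrist"; returns a dict with "image" (420x560x3 uint8, red, green, blue), "range_z" (420x560 float32, m along the optical axis (not along the pixel's ray), 0 where there is no reading), "intrinsics" (3x3 intrinsics, pixels), "extrinsics" (4x4, takes a point from camera to world coordinates); the wrist camera has in their place "hand_eye" (4x4, takes a point from camera to tool coordinates, whose origin is the TCP and whose axes are the flange's). Camera axes: x right, y up, looking along -z (the intrinsics and any distortion apply to the point x, -y, -z); pixel columns grow to the right and rows downward; lengths in m; the calibration is good to about 2 mm. A picture is of the moment at which its call begins: read the wrist's pose just before it.
A pose or a line that the arm cannot do raises MotionError and nothing moves.
- finish_job(): hands the job in; it is judged then, once.
Readings, each from a call of its own:
- get_t(): time.
- get_qpos(): joint angles.
- get_joint_velocities(): joint speeds.
- get_effort(): joint torques, N m.
- get_tcp_pos(): TCP position.
- get_tcp_rot(): TCP orientation.
- get_ft_force(): force on the tool from outside, world axes, zero at the start.
- get_wrist_torque(): the same for the moment, N m.
- get_grip_width(): finger opening in m.
- get_grasp_force(): force on a finger pad.
Only numpy, scipy, OpenCV 4.12 (cv2) and the standard library are available. Lean on these libraries where they do the work, as an engineer would, in place of code of your own. Each camera call takes 0.05 s, during which the arm holds its last target. There are 200 camera calls.

## Working session

There is one attempt and no reset: what is moved stays moved. The work goes in short steps, each a Python script; the robot and the scene stay as the last script left them, time stands still between calls to the robot, and variables do not carry over. Pictures are saved under pics/ and viewed, at most 10 in all, crops included, and the job is handed in when it is done.

```bash
mkdir -p pics; ls; python3 - <<'E'
from station import *
import cv2,numpy as np
for n in ["scene","side"]:
    c=camera(n); np.savez(n+".npz",**{k:v for k,v in c.items()})
    cv2.imwrite(f"pics/{n}0.png",c["image"][:,:,::-1]); print(n,c["intrinsics"].tolist(),c["extrinsics"].round(3).tolist(),[k for k in c])
E
```

```text
pics
scene [[517.186491054396, 0.0, 279.61228540521455], [0.0, 517.186491054396, 211.81265093343399], [0.0, 0.0, 1.0]] [[-0.587, -0.683, 0.434, 1.084], [0.809, -0.495, 0.316, 0.388], [-0.001, 0.537, 0.844, 1.278], [0.0, 0.0, 0.0, 1.0]] ['image', 'range_z', 'intrinsics', 'extrinsics']
side [[468.70335995765595, 0.0, 276.5521426858499], [0.0, 468.70335995765595, 208.17742629298905], [0.0, 0.0, 1.0]] [[0.954, 0.173, -0.246, 0.205], [-0.3, 0.535, -0.79, -1.006], [-0.005, 0.827, 0.562, 0.827], [0.0, 0.0, 0.0, 1.0]] ['image', 'range_z', 'intrinsics', 'extrinsics']
```

View pics/scene0.png

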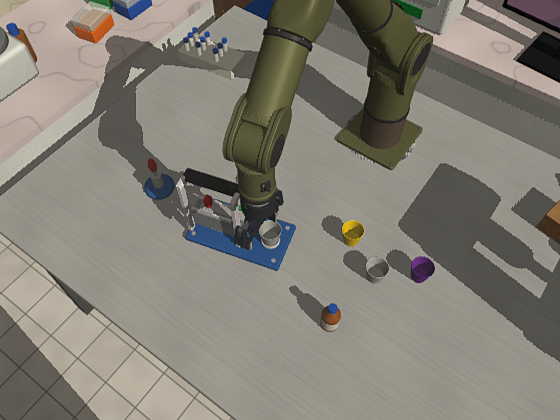

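View pics/side0.png

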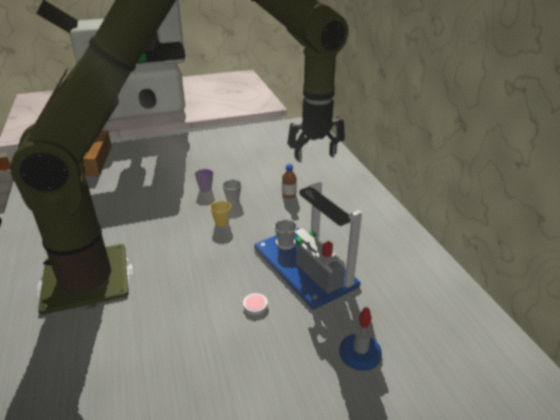

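The scene view shows the loose pot at about (376,269), the carrier's pot at (270,235) and the red grip at (208,201). In the side view they are at (232,190), (286,233) and (327,249). The arm hides part of the carrier in the scene view. I'll get positions from the range data.

```bash
cat > h.py <<'E'
import numpy as np,cv2
def cloud(c,E=None):
    K=c["intrinsics"];E=c["extrinsics"] if E is None else E
    d=c["range_z"];v,u=np.mgrid[:d.shape[0],:d.shape[1]]
    P=np.stack([(u-K[0,2])/K[0,0]*d,-(v-K[1,2])/K[1,1]*d,-d],-1)
    P=P@E[:3,:3].T+E[:3,3]; P[d<=0]=np.nan
    return P
def ray(c,u,v,z,E=None):
    K=c["intrinsics"];E=c["extrinsics"] if E is None else E
    d=E[:3,:3]@np.array([(u-K[0,2])/K[0,0],-(v-K[1,2])/K[1,1],-1]);o=E[:3,3]
    return o+d*(z-o[2])/d[2]
def circ(x,y):
    A=np.c_[2*x,2*y,np.ones_like(x)];s=np.linalg.lstsq(A,x*x+y*y,rcond=None)[0]
    return s[:2],np.sqrt(s[2]+s[0]**2+s[1]**2)
E
python3 - <<'E'
from h import *
px={"scene":dict(pot=(376,269),low=(270,235),grip=(208,201)),"side":dict(pot=(232,190),low=(286,233),grip=(327,249))}
for n in px:
    c=dict(np.load(n+".npz"));P=cloud(c);hsv=cv2.cvtColor(c["image"],cv2.COLOR_RGB2HSV);z=P[...,2]
    H,S,V=[hsv[...,i].astype(int) for i in range(3)]
    for k,zt in (("pot",.06),("low",.08)):
        u,v=px[n][k];m=np.zeros(z.shape,bool);m[v-22:v+22,u-18:u+18]=1
        m&=(abs(z-zt)<.005)&(S<70); q=P[m]; print(n,k,m.sum(),circ(q[:,0],q[:,1]),q.mean(0), 'zmax',np.nanmax(z[v-15:v+5,u-12:u+12]))
        print('  ray',ray(c,u,v-(6 if n=="side" else 5),zt))
    b=(H>98)&(H<125)&(S>120)&(abs(z-.02)<.006)
    nb,l,st,_=cv2.connectedComponentsWithStats(b.astype(np.uint8))
    for i in range(1,nb):
        if st[i,4]>80:
            q=P[l==i][:,:2]; print(n,"blue",st[i],cv2.minAreaRect((q*1000).astype(np.float32)))
    r=((H<8)|(H>172))&(S>150)&(V>70)&(z>.09)&(z<.16)
    nb,l,st,ce=cv2.connectedComponentsWithStats(r.astype(np.uint8))
    for i in range(1,nb):
        if st[i,4]>15: q=P[l==i];t=q[q[:,2]>q[:,2].max()-.006];print(n,"red",ce[i],st[i,4],q.mean(0),q[:,2].max(),"top",t.mean(0),len(t))
    g=(H>45)&(H<85)&(S>120)&(z>.08)&(z<.12)
    if g.sum(): print(n,"green",P[g].mean(0),g.sum(), P[g].max(0),P[g].min(0))
E
```

```text
scene pot 92 (array([0.44621407, 0.23806727]), np.float64(0.029114886003529378)) [0.44235557 0.23680301 0.05963536] zmax 0.06607845529894041
  ray [0.43985479 0.23164443 0.06      ]
scene low 80 (array([ 0.52890426, -0.04885498]), np.float64(0.029021929928590852)) [ 0.52571904 -0.0495744   0.0793783 ] zmax 0.34209246525594605
  ray [ 0.52929354 -0.04765547  0.08      ]
scene blue [115   0  35  19 108] ((20.606307983398438, -1073.64794921875), (73.97352600097656, 134.95994567871094), 58.579368591308594)
scene blue [145 175  27  23 248] ((575.8406372070312, -429.84942626953125), (74.46915435791016, 78.38609313964844), 44.75789260864258)
scene blue [ 186  220  110   50 1766] ((553.4097900390625, -134.08163452148438), (149.73513793945312, 277.1865234375), 14.958966255187988)
scene red [151.1884058  164.84057971] 69 [ 0.5743477  -0.42919215  0.12210965] 0.1446502451818199 top [ 0.57056901 -0.42325038  0.14465025] 1
scene red [206.80882353 200.75      ] 68 [ 0.57986052 -0.21843843  0.13248183] 0.1459466369585205 top [ 0.57661153 -0.21964875  0.14220024] 22
scene green [-0.31713476 -0.05848
[... 448 characters left out ...]
  0.08      ]
side blue [ 256  236  103   71 1126] ((551.0847778320312, -136.2984619140625), (147.01173400878906, 275.85345458984375), 14.984152793884277)
side blue [341 336  40  32 673] ((565.5171508789062, -438.3338623046875), (75.01577758789062, 82.00717163085938), 62.54445266723633)
side red [327.03846154 249.15384615] 78 [ 0.57081005 -0.22567273  0.12992702] 0.14397110838399352 top [ 0.57203769 -0.22324469  0.13997491] 22
side red [364.82539683 317.88888889] 126 [ 0.56439065 -0.43798633  0.12016824] 0.137517033745173 top [ 0.56588354 -0.43521755  0.13483352] 24
side green [ 0.53920812 -0.13961859  0.10592993] 31 [ 0.5744868  -0.12545286  0.10991534] [ 0.52478615 -0.15030816  0.09932788]
```

```bash
cat >> h.py <<'E'
from scipy.spatial.transform import Rotation as Ro
def Rdown(a): # tool y along heading a, z down
    y=np.array([np.cos(a),np.sin(a),0]);z=np.array([0,0,-1.]);return np.c_[np.cross(y,z),y,z]
def rv(R): return Ro.from_matrix(R).as_rotvec()
def wcam(st,name):
    p=np.array(st.get_tcp_pos());R=Ro.from_rotvec(st.get_tcp_rot()).as_matrix()
    c=st.camera("wrist");T=np.eye(4);T[:3,:3]=R;T[:3,3]=p
    E=T@c["hand_eye"];np.savez(name+".npz",**c,E=E,T=T);cv2.imwrite(f"pics/{name}.png",c["image"][:,:,::-1]);return c,E
E
python3 - <<'E'
import station as st
from h import *
R0=Ro.from_rotvec(st.get_tcp_rot()).as_matrix();print(R0.round(2).tolist(),st.get_ft_force())
a=np.deg2rad(15)
if R0[:,1]@Rdown(a)[:,1]<0:a+=np.pi
print(a)
r=rv(Rdown(a))
for nm,p in (("wl",(.529,-.049,.23)),("wp",(.445,.239,.21))):
    if nm=="wp": st.servo_line([.48,.1,.26],None,.3)
    st.move_pose(p,r);st.dwell(.3);c,E=wcam(st,nm)
    print(st.get_tcp_pos(),st.get_t(),E.round(3).tolist(),c["intrinsics"].round(1).tolist())
a=cv2.imread("pics/wl.png");b=cv2.imread("pics/wp.png");cv2.imwrite("pics/w01.png",cv2.resize(np.hstack([a,b]),(800,300)))
E
```

```text
[[-0.0, 1.0, -0.0], [1.0, 0.0, -0.0], [-0.0, -0.0, -1.0]] [ 0.05000253 -0.12053404  0.05808182]
0.2617993877991494
[ 0.5295804  -0.04840464  0.22984573] 0.9583 [[0.965, -0.248, -0.081, 0.509], [0.261, 0.917, 0.302, 0.029], [-0.001, -0.313, 0.95, 0.372], [0.0, 0.0, 0.0, 1.0]] [[377.0, 0.0, 278.6], [0.0, 377.0, 210.8], [0.0, 0.0, 1.0]]
[0.44557164 0.23809612 0.21025672] 2.65 [[0.966, -0.245, -0.08, 0.426], [0.257, 0.918, 0.303, 0.315], [-0.001, -0.313, 0.95, 0.352], [0.0, 0.0, 0.0, 1.0]] [[377.0, 0.0, 278.6], [0.0, 377.0, 210.8], [0.0, 0.0, 1.0]]
```

View pics/w01.png

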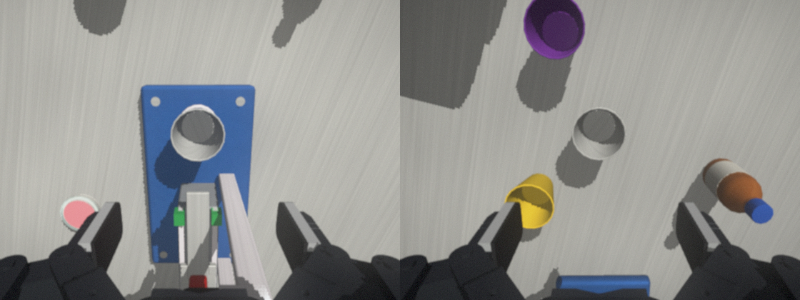

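Left half: the low pot's rim is at about (198,132), the green stops at (180,217) and (215,216), a post at (230,200) and the red grip at (198,282). Right half: the loose pot is at about (599,133), with the yellow pot at (530,205) and the bottle at (740,190). Next I'll measure these.

```bash
python3 - <<'E'
from h import *
a=np.deg2rad(15);ex=np.array([np.cos(a),np.sin(a)]);ey=np.array([-ex[1],ex[0]])
def rim(nm,u,v,zt):
    c=dict(np.load(nm+".npz"));P=cloud(c,c["E"]);z=P[...,2];hsv=cv2.cvtColor(c["image"],cv2.COLOR_RGB2HSV)
    m=np.zeros(z.shape,bool);m[v-48:v+48,u-48:u+48]=1
    mm=m&(abs(z-zt)<.004)&(hsv[...,1]<80);q=P[mm];print(nm,mm.sum(),circ(q[:,0],q[:,1]),q.mean(0))
    # outer silhouette rim: ellipse of pot mask, outer contour cast onto the rim plane
    k=(m&(z>zt-.012)&(z<zt+.008)&(hsv[...,1]<80)).astype(np.uint8)
    cn=max(cv2.findContours(k,cv2.RETR_EXTERNAL,cv2.CHAIN_APPROX_NONE)[0],key=cv2.contourArea)
    h=cv2.convexHull(cn)[:,0];q=np.array([ray(c,x,y,zt,c["E"]) for x,y in h]);print("  hull",circ(q[:,0],q[:,1]))
    return c,P,hsv,circ(q[:,0],q[:,1])[0]
c,P,hsv,low=rim("wl",277,185,.08)
H,S,V=[hsv[...,i].astype(int) for i in range(3)];z=P[...,2]
def rel(q): d=q[...,:2]-low; return np.c_[d@ex,d@ey]
def box(n,m):
    q=P[m];r=rel(q);print(n,m.sum(),"carrier-rel lo",np.percentile(r,2,0).round(4),"hi",np.percentile(r,98,0).round(4),"z",np.percentile(q[:,2],[2,98]).round(3))
box("green",(H>45)&(H<85)&(S>100)&(z>.09)&(z<.115))
box("greentop",(H>45)&(H<85)&(S>100)&(z>.103)&(z<.115))
box("tongue",(S<60)&(z>.101)&(z<.112)&(np.hypot(*(P[...,:2]-low).transpose(2,0,1)-0)<.15))
for lo,hi in((.1,.13),(.13,.17),(.17,.2),(.2,.26)):
    uu=np.mgrid[:420,:560][1];m=(z>lo)&(z<hi)&(S<60)&(uu>300)&(uu<375)
    if m.sum()>5: box(f"post{lo}",m)
box("red",((H<8)|(H>172))&(S>150)&(z>.09)&(z<.15))
b=(H>98)&(H<125)&(S>120)&(abs(z-.02)<.005)
q=P[b][:,:2]*1000;print(cv2.minAreaRect(q.astype(np.float32)));box("base",b)
c,P,hsv,pot=rim("wp",279,186,.06)
H,S,V=[hsv[...,i].astype(int) for i in range(3)];z=P[...,2]
for n,m in(("yellow",(H>18)&(H<35)&(S>130)&(z>.02)),("bottle",(H>3)&(H<17)&(S>130)&(z>.02)&(z<.12))):
    r=P[m][:,:2]-pot;r=np.c_[r@ex,r@ey];print(n,np.percentile(r,[2,98],0).round(3).tolist())
# handle/posts from scene+side
for n in("scene","side"):
    c=dict(np.load(n+".npz"));P=cloud(c);r=P[...,:2]-low;X=r@ex;Y=r@ey;z=P[...,2]
    for nm,m in(("handle",(c["image"].max(-1)<60)&(z>.2)&(z<.25)&(abs(X)<.1)&(Y<-.05)&(Y>-.3)),("hi",(c["image"].max(-1)>90)&(z>.14)&(z<.22)&(abs(X)<.1)&(Y<-.03)&(Y>-.3))):
        if m.sum()>5: print(n,nm,m.sum(),np.percentile(X[m],[2,98]).round(3),np.percentile(Y[m],[2,50,98]).round(3),np.percentile(z[m],[2,98]).round(3))
E
```

```text
wl 733 (array([ 0.52784507, -0.04665502]), np.float64(0.02938459259254429)) [ 0.52848868 -0.04885405  0.07877905]
  hull (array([ 0.52777084, -0.04665529]), np.float64(0.030511967441664754))
green 538 carrier-rel lo [-0.0268 -0.0994] hi [ 0.026 -0.085] z [0.094 0.106]
greentop 427 carrier-rel lo [-0.0268 -0.0995] hi [ 0.0261 -0.0851] z [0.103 0.106]
tongue 3212 carrier-rel lo [-0.012  -0.1477] hi [ 0.0431 -0.0593] z [0.102 0.109]
post0.1 618 carrier-rel lo [ 0.0219 -0.1771] hi [ 0.0503 -0.0705] z [0.101 0.129]
post0.13 1150 carrier-rel lo [ 0.0294 -0.0768] hi [ 0.0504 -0.0706] z [0.131 0.169]
post0.17 1303 carrier-rel lo [ 0.0295 -0.0785] hi [ 0.0505 -0.0706] z [0.171 0.199]
post0.2 2000 carrier-rel lo [ 0.0178 -0.0745] hi [ 0.0501 -0.0706] z [0.201 0.232]
red 60 carrier-rel lo [-0.0065 -0.1719] hi [ 0.0102 -0.1693] z [0.11  0.124]
((551.1275024414062, -131.92050170898438), (146.32601928710938, 275.0305480957031), 15.293456077575684)
base 18022 carrier-rel lo [-0.0707 -0.1992] hi [0.0707 0.0472] z [0.017 0.021]
wp 742 (array([0.4448586 , 0.24093322]), np.float64(0.029362979837326466)) [0.445688   0.23859515 0.05874909]
  hull (array([0.44484849, 0.2409427 ]), np.float64(0.030493872048636225))
yellow [[-0.112, -0.121], [-0.044, -0.01]]
bottle [[0.15, -0.068], [0.182, -0.049]]
scene handle 712 [-0.006  0.025] [-0.222 -0.152 -0.085] [0.226 0.243]
scene hi 252 [0.007 0.053] [-0.229 -0.218 -0.073] [0.141 0.215]
side handle 614 [-0.012  0.018] [-0.226 -0.164 -0.082] [0.23  0.241]
side hi 390 [0.   0.05] [-0.228 -0.224 -0.073] [0.141 0.219]
```

```bash
cat >> h.py <<'E'
A=np.deg2rad(15);EX=np.array([np.cos(A),np.sin(A),0]);EY=np.array([-EX[1],EX[0],0]);RD=rv(Rdown(A))
E
python3 - <<'E'
import station as st
from h import *
st.command_gripper(.085,25)
st.servo_line([.4449,.2409,.12],RD,.15)
p=np.array(st.get_tcp_pos());print(p)
st.servo_line([.4449,.2409,.043],RD,.08);print(st.get_tcp_pos(),st.get_ft_force())
st.command_gripper(.05,25);print(st.get_grip_width(),st.get_grasp_force(),st.get_tcp_pos())
st.servo_line([.4449,.2409,.21],RD,.15);st.dwell(.3)
wcam(st,"wg");print(st.get_tcp_pos(),st.get_grip_width(),st.get_grasp_force(),st.get_ft_force(),st.get_t())
E
```

```text
[0.44522225 0.2412212  0.12043184]
[0.44520745 0.24104641 0.04339453] [-0.04287222  0.13393484  0.00087668]
0.05919928086280316 25.815814677625895 [0.44514492 0.24101338 0.0437319 ]
[0.44477338 0.24087146 0.20970326] 0.05881885350125393 27.20232783118263 [-0.58811643 -0.02228133 -0.51466798] 6.7083
```

View pics/wg.png

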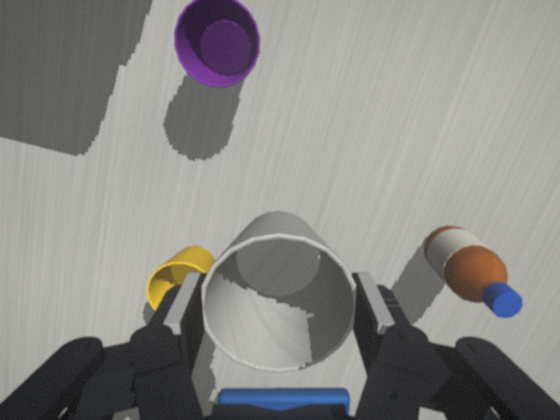

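The pot is held between the pads, with its rim centred at about (279,301). Next I'll measure its offset and tilt in the hand.

```bash
python3 - <<'E'
from h import *
c=dict(np.load("wg.npz"));E=c["E"];T=c["T"];P=cloud(c,E);z=P[...,2];g=c["image"]
S=cv2.cvtColor(g,cv2.COLOR_RGB2HSV)[...,1]
m=np.zeros(z.shape,bool);m[225:375,206:353]=1
q=P[m];print("zmax pct",np.nanpercentile(q[:,2],[50,90,97,99.5]))
zr=np.nanpercentile(q[:,2],98)
for _ in range(2):
    mm=m&(abs(z-zr)<.004)&(S<80);q=P[mm];ce,r=circ(q[:,0],q[:,1]);zr=q[:,2].mean();print(len(q),ce,r,zr)
# keep annulus and fit plane
d=np.hypot(P[...,0]-ce[0],P[...,1]-ce[1]);mm=m&(d>.0285)&(d<.0315)&(abs(z-zr)<.008);q=P[mm]
X=np.c_[(q[:,:2]-ce)@EX[:2],(q[:,:2]-ce)@EY[:2],np.ones(len(q))];print("plane",np.linalg.lstsq(X,q[:,2],rcond=None)[0],len(q))
dd=ce-T[:2,3];print("offset carrier axes",dd@EX[:2],dd@EY[:2],"rim over tcp",zr-T[2,3])
# floor of pot: inside disc
print([ray(c,u,v,zr,E).round(4).tolist() for u,v in((203,297),(356,297),(279,236),(279,369))])
E
```

```text
zmax pct [0.19766454 0.22368601 0.22527227 0.22600422]
3190 [0.44509411 0.24070957] 0.02926491167064588 0.22421574975984626
3779 [0.44508331 0.24078124] 0.029159359711024638 0.22369123004919914
plane [-0.00451608  0.01043451  0.22344704] 3366
offset carrier axes 0.0003611155749192786 -0.0001616492870323589 rim over tcp 0.014120114934926181
[[0.4161, 0.2361, 0.2237], [0.4733, 0.2515, 0.2237], [0.4379, 0.2683, 0.2237], [0.4534, 0.2109, 0.2237]]
```

```bash
python3 - <<'E'
import station as st
from h import *
low=np.array([.5276,-.0466])
st.servo_line([*low,.19],RD,.15);st.dwell(.3)
e=np.array(st.get_tcp_pos())[:2]-low;cmd=low-e;print("err",e)
f0=np.array(st.get_ft_force())
st.servo_line([*cmd,.12],RD,.1)
for z in(.105,.095,.090,.0875,.085,.083,.0815,.080):
    st.servo_line([*cmd,z],RD,.04);st.dwell(.1);f=np.array(st.get_ft_force())-f0;print(np.array(st.get_tcp_pos()).round(4),f.round(2))
    if np.linalg.norm(f)>4:break
print(st.get_t())
E
```

```text
err [-5.52634574e-06  1.97695128e-04]
[ 0.5277 -0.0467  0.1051] [ 0.14 -0.18  0.61]
[ 0.5276 -0.0468  0.095 ] [ 0.14  0.58 -0.04]
[ 0.5276 -0.0468  0.09  ] [ 0.4   0.38 -0.05]
[ 0.5276 -0.0468  0.0875] [ 0.23 -0.06 -0.41]
[ 0.5276 -0.0468  0.085 ] [ 0.72  0.32 -0.27]
[ 0.5276 -0.0468  0.083 ] [1.21 0.37 0.58]
[ 0.5277 -0.0467  0.0815] [ 1.01 -0.02 -0.72]
[ 0.5278 -0.0468  0.0808] [-0.38  0.39  7.79]
13.2583
```

```bash
python3 - <<'E'
import station as st
from h import *
p=np.array(st.get_tcp_pos());p[2]=.0812
st.servo_line(p,RD,.03)
st.command_gripper(.085);st.dwell(.3);print(st.get_grip_width(),st.get_grasp_force(),st.get_ft_force())
p[2]=.14;st.servo_line(p,RD,.08);p[2]=.246;st.servo_line(p,RD,.15);st.dwell(.3);c,E=wcam(st,"wn")
P=cloud(c,E);z=P[...,2];S=cv2.cvtColor(c["image"],cv2.COLOR_RGB2HSV)[...,1]
m=np.zeros(z.shape,bool);m[135:235,225:330]=1
for zt in(.096,.08):
    mm=m&(abs(z-zt+.001)<.003)&(S<80);q=P[mm];print(zt,len(q),circ(q[:,0],q[:,1]),np.median(q[:,2]))
    d=np.hypot(*(q[:,:2]-circ(q[:,0],q[:,1])[0]).T);q=q[d>.027]
    print(np.linalg.lstsq(np.c_[q[:,:2]-q[:,:2].mean(0),np.ones(len(q))],q[:,2],rcond=None)[0])
H,S,V=[cv2.cvtColor(c["image"],cv2.COLOR_RGB2HSV)[...,i].astype(int) for i in range(3)]
g=(H>45)&(H<85)&(S>100)&(z>.102)&(z<.112);q=P[g];r=q[:,:2]-[.5278,-.0467]
print("stop",np.percentile(r@EX[:2],[2,98]),np.percentile(r@EY[:2],[2,98]))
g=((H<8)|(H>172))&(S>150)&(z>.09)&(z<.15);q=P[g];r=q[:,:2]-[.5278,-.0467];print("grip",g.sum(),np.percentile(r@EX[:2],[2,98]),np.percentile(r@EY[:2],[2,98]))
print(st.get_t(),st.get_qpos(),st.get_ft_force())
E
```

```text
0.08547893741133071 0.0 [ 0.18939577 -0.57114902  0.26826797]
0.096 813 (array([ 0.52713658, -0.0468116 ]), np.float64(0.029293746927096496)) 0.09593941623521085
[-0.00946846  0.01884888  0.09561486]
0.08 530 (array([ 0.52659829, -0.04505979]), np.float64(0.027187949432448615)) 0.0791219748145375
[-0.00242669 -0.00333474  0.07935089]
stop [-0.02689233  0.02511579] [-0.09980782 -0.0848573 ]
grip 19 [0.00411091 0.01029948] [-0.17171525 -0.16942443]
16.2833 [ 0.21372967  0.55750286 -0.33882402  1.82980304  0.24824653  0.79670595
  0.00946906] [ 0.13520659 -1.10553179 -0.22157566]
```

View pics/wn.png

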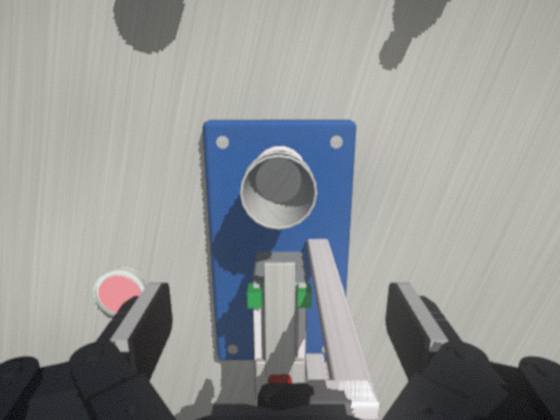

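The pot is nested and level: the rim at about (279,188) is at 96 mm and concentric. Next is the lock, with the tool leaned 42° and its back towards carrier −x.

```bash
cat >> h.py <<'E'
L=np.deg2rad(42);EZ=np.array([0,0,1.]);ZT=np.sin(L)*EX-np.cos(L)*EZ
RL=np.c_[np.cross(EY,ZT),EY,ZT];RLv=rv(RL);LOW=np.array([.5276,-.0467,0])
def cp(x,y,z): return LOW+x*EX+y*EY+z*EZ
G=cp(.004,-.1785,.119);PRE=G-.12*ZT
E
python3 - <<'E'
import station as st
from h import *
for p in(PRE,G,G+.06*EY):print(st.ik(p,RLv))
st.command_gripper(.05,30)
st.servo_line(cp(-.10,-.02,.30),RD,.25)
st.move_pose(PRE-.04*ZT,RLv);st.servo_line(PRE,RLv,.1);st.dwell(.3)
print(st.get_tcp_pos()-PRE,st.get_ft_force(),st.get_t(),st.get_grip_width())
c,E=wcam(st,"wr");P=cloud(c,E);z=P[...,2]
H,S,V=[cv2.cvtColor(c["image"],cv2.COLOR_RGB2HSV)[...,i].astype(int) for i in range(3)]
g=((H<8)|(H>172))&(S>140)&(z>.1)&(z<.15);q=P[g]-LOW;print(g.sum(),[np.percentile(q@e,[2,50,98]).round(4) for e in(EX,EY,EZ)])
E
```

```text
[ 1.37985454  0.94593779 -1.23247126  2.26209513  2.02973117  0.36603848
  0.49408113]
[ 1.21148438  1.21371831 -1.2456642   2.17345506  2.17597352  0.60631595
  0.45040339]
[ 1.11542593  1.20453307 -1.24951492  2.30666602  2.32720257  0.74807463
  0.18961648]
[-0.00017664 -0.00036795  0.000343  ] [ 0.2068483   0.3441334  -0.61044775] 19.725 0.05004143255926172
404 [array([-0.0114, -0.01  ,  0.0056]), array([-0.1853, -0.1796, -0.1732]), array([0.1078, 0.1179, 0.1392])]
```

View pics/wr.png

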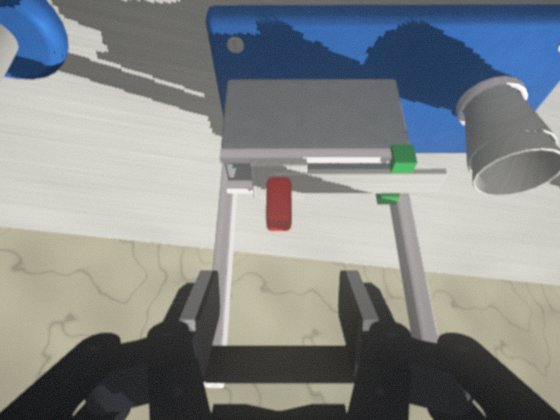

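The view shows the grip at (279,203), centred between the fingers, with the stop at (400,160). The measured grip position matches. Next: advance, grip, slide.

```bash
python3 - <<'E'
import station as st
from h import *
f0=np.array(st.get_ft_force());G=cp(.004,-.1793,.119)
for k in(.06,.03,.015,0):
    st.servo_line(G-k*ZT,RLv,.08);f=np.array(st.get_ft_force())-f0
    if np.linalg.norm(f)>4:print("contact",k,f);break
else:
    st.command_gripper(.01,30);st.dwell(.1);f=np.array(st.get_ft_force())-f0
    print(st.get_grip_width(),st.get_grasp_force(),[f@e for e in(EX,EY,EZ)],st.get_tcp_pos()-G,st.get_t())
    for d in(.02,.045,.053):
        st.servo_line(G+d*EY,RLv,.05);f=np.array(st.get_ft_force())-f0;print(d,np.round([f@e for e in(EX,EY,EZ)],2),((st.get_tcp_pos()-G)@EY).round(4),st.get_t())
        if -f@EY>7:break
np.save("f0.npy",f0)
E
```

```text
0.01707260562354485 32.84736692905426 [np.float64(-2.6697102394461996), np.float64(-0.004371991081225767), np.float64(3.411922407093954)] [-1.58505307e-04 -4.58808668e-05  2.25270855e-04] 22.3667
0.02 [-4.83 -1.46  5.52] 0.0201 22.9167
0.045 [-6.5  -1.5   6.03] 0.0452 23.5667
0.053 [-5.52 -2.15  7.32] 0.0532 23.875
```

```bash
python3 - <<'E'
import station as st
from h import *
f0=np.load("f0.npy");G=cp(.004,-.1793,.119)
def F():
    f=np.mean([np.array(st.get_ft_force())-f0 for _ in range(3) if st.dwell(.02) is None],0);return np.array([f@e for e in(EX,EY,EZ)])
b=0
for b in(.0005,.001,.0015,.002):
    st.servo_line(G+.053*EY-b*ZT,RLv,.03);f=F();print(b,f.round(2))
    if f@[-np.sin(L),0,np.cos(L)]<2.5:break
d=.053
while d<.072:
    d+=.0015 if d<.0565 else .0004
    st.servo_line(G+d*EY-b*ZT,RLv,.03);f=F();print(round(d,4),f.round(2),((st.get_tcp_pos()-G)@EY).round(4))
    if -f[1]>9 or np.hypot(f[0],f[1])>11:break
for _ in range(4):st.dwell(.15);print(F().round(2))
print(st.get_t())
np.save("bd.npy",[b,d])
E
```

```text
return _methods._mean(a, axis=axis, dtype=dtype,
  ret = ret.dtype.type(ret / rcount)
Traceback (most recent call last):
ValueError: matmul: Input operand 0 does not have enough dimensions (has 0, gufunc core with signature (n?,k),(k,m?)->(n?,m?) requires 1)
```

```bash
cat > press.py <<'E'
import station as st
from h import *
f0=np.load("f0.npy");G=cp(.004,-.1793,.119)
def F():
    a=[]
    for _ in range(3): st.dwell(.02);a.append(np.array(st.get_ft_force())-f0)
    f=np.mean(a,0);return np.array([f@e for e in(EX,EY,EZ)])
E
python3 - <<'E'
from press import *
for b in(.0005,.001,.0015,.002):
    st.servo_line(G+.053*EY-b*ZT,RLv,.03);f=F();print(b,f.round(2))
    if f@[-np.sin(L),0,np.cos(L)]<2.5:break
d=.053
while d<.072:
    d+=.0015 if d<.0565 else .0004
    st.servo_line(G+d*EY-b*ZT,RLv,.03);f=F();print(round(d,4),f.round(2),((st.get_tcp_pos()-G)@EY).round(4))
    if -f[1]>9 or np.hypot(f[0],f[1])>11:break
for _ in range(4):st.dwell(.15);print(F().round(2))
print(st.get_t())
np.save("bd.npy",[b,d])
E
```

```text
0.0005 [-0.43 -0.3   0.16]
0.0545 [-1.04 -3.15  1.2 ] 0.0536
0.056 [-1.38 -3.22  0.27] 0.0556
0.0575 [-0.33 -3.07 -0.37] 0.0576
0.0579 [ 0.33 -3.26 -1.61] 0.0579
0.0583 [ 0.37 -3.18 -2.13] 0.0583
0.0587 [ 1.11 -3.24 -2.27] 0.0587
0.0591 [ 1.16 -3.86 -2.87] 0.059
0.0595 [ 1.21 -5.19 -2.27] 0.059
0.0599 [ 0.4  -6.42 -2.42] 0.059
0.0603 [-0.01 -7.42 -2.28] 0.059
0.0607 [-0.52 -7.39 -2.22] 0.059
0.0611 [-0.44 -7.93 -1.67] 0.059
0.0615 [-0.88 -8.54 -1.8 ] 0.059
0.0619 [-0.95 -9.39 -1.6 ] 0.0591
[-1.25 -9.02 -1.76]
[-1.23 -9.47 -0.85]
[-0.93 -9.21 -0.98]
[-0.95 -9.94 -1.13]
29.475
```

The stop is firm at 59 mm of travel, which matches the estimated start of about 16 mm, and it was pressed with 9–10 N. Next: ease off, release, retreat and check.

```bash
python3 - <<'E'
from press import *
b,d=np.load("bd.npy")
st.servo_line(G+.0598*EY-b*ZT,RLv,.02);print(F().round(2))
p=G+.059*EY-b*ZT
st.command_gripper(.04,30);print(F().round(2),st.get_grip_width(),st.get_grasp_force())
st.servo_line(p-.03*ZT,RLv,.08);st.servo_line(p-.15*ZT,RLv,.15);st.dwell(.2);print(F().round(2),st.get_t())
c,E=wcam(st,"we");P=cloud(c,E);z=P[...,2]
H,S,V=[cv2.cvtColor(c["image"],cv2.COLOR_RGB2HSV)[...,i].astype(int) for i in range(3)]
g=((H<8)|(H>172))&(S>140)&(z>.1)&(z<.15);q=P[g]-LOW;print(g.sum(),[np.percentile(q@e,[2,50,98]).round(4) for e in(EX,EY,EZ)])
E
```

```text
[ 0.45 -6.02 -2.04]
[-0.59 -0.89  0.82] 0.03981046316334725 0.0
[-0.44 -0.08  0.58] 31.9083
757 [array([-0.0114, -0.0098,  0.0049]), array([-0.1271, -0.1196, -0.1128]), array([0.108 , 0.128 , 0.1394])]
```

View pics/we.png

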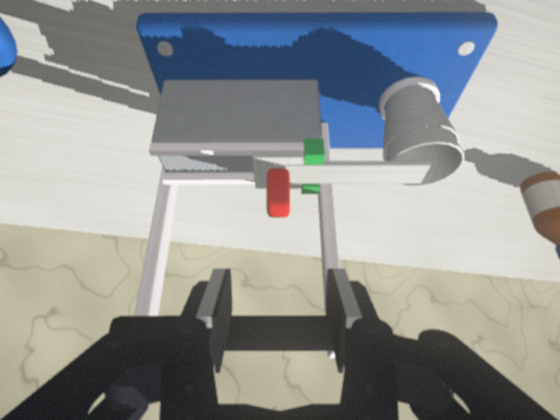

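The grip at (278,192) is up against the green stop at (312,165), and the tongue reaches over the pots at about (425,172). The pots stand nested and the gripper is clear.

```bash
python3 -c "
from station import *
print(finish_job(),get_t())"
```

```text
the job is handed in; nothing more can be done
the job is handed in; nothing more can be done
```

The loose pot is nested and released in the carrier's pot, the lock was pressed against its green end stop with about 9–10 N and then let go, and the job is handed in at about 32 s of the 54 s; no verdict came back.

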